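# Load the gearbox kit tray and lock it

### The arm

A 6-joint arm with a two-finger parallel gripper is mounted at the origin on the work surface. World frame = base frame: x ahead of the robot, y to its left, z up, the work surface at z = 0. Lengths are in m, angles in rad, forces in N, time in s.
With the tool pointing down it reaches from about 0.4 to 0.925 m from the base axis. Payload 3.4 kg.
Tool frame: the origin (TCP) lies midway between the tips of the shut fingers; the grasp point (between the pads) lies 19 mm behind it (bot.pinch_z is the distance from the TCP to the grasp point, in m); z points along the fingers, y is the direction in which the jaws open and shut (so a half turn about z gives the same grasp; the last joint's range is limited). The gripper opens to 85 mm and grips with 20 to 120 N. Pads are 22 mm wide; open, the fingers measure 114 mm over their backs; the gripper's body (76 mm by 85 mm) begins 54 mm behind the grasp point. The pads swing forward as they close: fully open they stand 13 mm farther back than shut.
Start: joints at [1.052, 0.307, 1.506, -0, 1.328, -0.073], TCP at [0.248, 0.519, 0.231] pointing down, gripper open.
Joint ranges: [-3.12, 3.12], [-1.05, 2.28], [0.14, 2.33], [-1.42, 4.57], [0.1, 2.73], [-2.68, 2.68]. Speed limits (rad/s): [2.57, 2.57, 3.14, 3.14, 3.14, 3.14].

### API

Orientations are given as a 3x3 rotation matrix whose columns are the frame's x, y, z axes.
In Python, from cell import read_state, imaging, workorder, bot gives the robot as it stands. The module is installed in compiled form; this text tells all that it offers.
- The arm moves only by the tool jog_arm, never from a script. Its argument "plan" is a list of rows, each a list of 2 entries, a list of its own where there are three numbers: the shift along the world's x, y, z in m, then the turn about the world's z in degrees. A call has 1 to 5 rows; each row is the pose to reach, as a shift and turn from the pose commanded when the call began; what a row does not reach only later rows make up. A row lasts 1/8 s, in which the tool goes at most 62.5 mm and 10.7 degrees, less where a joint would pass 70% of its speed; a pose out of reach is approached as far as the arm can. A call with a gripper value outside its range is refused whole. "gripper" is the opening, from 0 (shut) to 1 (fully open), set as the call begins (left out, the last holds). The fingers move at their own pace and stop on an object; "force" is the grip in N (left out, the last holds). Time passes only in rows, so rows that repeat a pose let the fingers close. It gives the time, the measured TCP pose, the force and the opening at its end, in the units of the state.
- read_state(): the state, without advancing time (a new reading comes with each control period).
- imaging.get_image(name): name is "side" or "top" or "wrist"; returns a dict with "image" (480x640x3 uint8, red, green, blue), "fx", "fy", "cx", "cy" (pixels), "world_from_camera" (4x4, takes a point from camera to world coordinates). Camera axes: x right, y down, z forward; pixel columns grow to the right and rows downward; lengths in m; the calibration is good to about 2 mm. The wrist camera is an equidistant fisheye: a pixel r from the principal point sees the ray r / f radians off the axis. A picture is of the moment at which its call begins. There is no depth.
- workorder.close_job(): hands the job in, once; it reports no verdict.
The state is a dict: "time": time; "qpos": joint angles; "qd": joint speeds; "joint_torque": joint torques, N m; "ee_pos": TCP position; "ee_rot": TCP orientation; "ft_force": force on the tool from outside, world axes, zero at the start; "moment": the same for the moment, N m; "finger_gap": finger opening in m.
Only numpy, scipy, OpenCV 4.12 (cv2) and the standard library are available. Lean on these libraries where they do the work, as an engineer would, in place of code of your own. Each camera call takes 0.05 s, during which the arm holds its last target. There are 200 camera calls.

### The job

Kit the gearbox tray: slide the round bearing retainer and the oblong cover frame along the tray, without lifting them off it, into the cavity cut to each one's outline, until both lie flat on the cavity floor. Then pull the tray's locking bar by its handle all the way towards the robot, over both parts. Leave the socket that stands on the tray, and the spanner and the big ring beside it, where they are.

Things in the scene. Friction and masses are not known exactly. Their poses are not given: they have to be found in the camera images.
- tray: Fixed grey kit tray. Origin on the bench; x axis away from the robot, y left, z up; yaw within 0.15 rad. Flat deck 24 mm above the bench, x -135 to 170 mm, y +/-195 mm; side rails outside it. Near row (x < 0): plain, a part at the left (y about 130) and one at the right (-130). Far row: cavities with yellow floors at x 67.5, y +130 and -130 (which is which varies), plain deck between (|y| < 65).
- cavity_round (a point): Centre of the floor of the round cavity: 101 mm diameter, 10 mm deep (floor 14 mm above the bench). Axes as the tray's.
- cavity_oblong (a point): Centre of the floor of the oblong cavity: 77 mm along the tray's x, 109 mm along the tray's y, 10 mm deep (floor 14 mm above the bench). Axes as the tray's.
- retainer: Loose steel bearing retainer, a flat ring lying on the deck: outside diameter 96 mm, bore 56 mm right through (wall 20 mm), 14 mm thick, 0.3 to 0.55 kg. Origin at the centre of its underside. Seated, it stands 4 mm above the deck.
- cover: Loose steel cover frame lying on the deck: 72 mm along its own x, 104 mm along its own y, 14 mm thick, 0.3 to 0.55 kg, with an open rectangular window right through its middle, 36 mm (x) by 64 mm (y). Origin at the centre of its underside. Either way round fits the cavity. Its start yaw differs from the tray's by up to 0.6 rad. Seated, it stands 4 mm above the deck.
- lockbar (a joint): Locking bar slide, m: 0 at the tray's far edge, 0.09 at its stop after sliding along the tray's -x, towards the robot; starts at 0 to 0.008; about 2 N of friction, stays where left. Bar 24 mm (x) by 430 (y) by 8, its underside 6.5 mm above the deck: it clears seated parts but runs into a part not fully down.
- lockbar_grip (a point): Middle of the bar's black upright handle block, at the bar's middle: 16 mm (x) by 40 mm (y), rising 28 mm from the bar's top (from 38.5 to 66.5 mm above the bench); the point is 52.5 mm above the bench. Axes as the tray's.
- socket: Loose steel socket, 26 mm diameter, 32 mm tall, standing on the deck near the middle of the tray's near edge. Origin at its underside centre. Not to be disturbed.
- bigring: Loose steel ring, 120 mm across, 18 mm thick, on the bench left of the tray; fits no cavity. Origin at its underside centre. Not to be disturbed.
- spanner: Loose open-ended spanner, 190 mm long, on the bench right of the tray. Origin at its underside centre. Not to be disturbed.
Not all that is in view belongs to the job. Leave any green or red look-alike of the cover alone.

How it is judged:
On the way, in this order (a step that is already met when the one before it is completed fails the run):
1. one of the two parts lies fully home in its own cavity (((horizontal distance between retainer and cavity_round below 0.005 m and z of retainer in the frame of cavity_round between -0.003 and 0.0025 m and angle between retainer's own z axis and vertical below 0.05 rad) or (horizontal distance between cover and cavity_oblong below 0.005 m and z of cover in the frame of cavity_oblong between -0.003 and 0.0025 m and angle between cover's own z axis and vertical below 0.05 rad))), for 0.2 s.
2. both parts lie fully home in their cavities (horizontal distance between retainer and cavity_round below 0.005 m and z of retainer in the frame of cavity_round between -0.003 and 0.0025 m and angle between each of retainer, cover's own z axis and vertical below 0.05 rad and horizontal distance between cover and cavity_oblong below 0.005 m and z of cover in the frame of cavity_oblong between -0.003 and 0.0025 m), for 0.2 s.
3. the locking bar is pulled all the way over them (value of joint lockbar above 0.082 m), for 0.2 s.
At the end, for the whole second after the job is handed in: Retainer in the round cavity and cover frame in the oblong one, each within 5 mm of the cavity's centre, flat (0.05 rad) and down on its floor (2.5 mm), at rest, with the locking bar at more than 82 of its 90 mm (all of step 2 and value of joint lockbar above 0.082 m and linear speed of each of retainer, cover below 0.02 m/s); the robot touches nothing.
It fails at once if a part is lifted more than 12 mm off the deck (z of any of retainer, cover in the frame of tray above 0.036 m).
It fails at once if the socket on the tray is moved more than 30 mm (distance of socket from where it was at the start of the episode above 0.03 m).
It fails at once if the spanner or the big ring beside the tray is moved more than 30 mm (distance of any of bigring, spanner from where it was at the start of the episode above 0.03 m).
It also fails if it takes over 69 s, if anything falls off the work surface, if the arm or the gripper's body presses on something with over 40 N, if the wrist force passes 120 N, or if a joint passes its speed limit or range.

## Working session

There is one attempt and no reset: what is moved stays moved. The work goes in short steps, Python scripts to look and compute and a tool call to move; the robot and the scene stay as the last step left them, time stands still between calls to the robot, and variables do not carry over. Pictures are saved under pics/ and viewed, about 8 in all and at most 12, crops included, and the job is handed in when it is done.

Besides the shell and the picture viewer there is one more tool, called after "Request:" by a JSON object that holds its "api" and its "payload", one argument or row to a line. jog_arm: Moves the arm, as the interface text tells. Its arguments: {"type":"object","properties":{"plan":{"type":"array","items":{"type":"array"}},"gripper":{"type":"number"},"force":{"type":"number"}},"required":["plan"]}

```bash
mkdir -p pics
cat > h.py <<'E'
import numpy as np, cv2
from cell import read_state, imaging, workorder, bot
def grab(n,name):
    d=imaging.get_image(n); cv2.imwrite(f'pics/{name}.png',cv2.cvtColor(d['image'],cv2.COLOR_RGB2BGR)); np.savez(f'pics/{name}.npz',**d); return d
def ray(d,uv,fish=False):
    x=(uv[0]-d['cx'])/d['fx'];y=(uv[1]-d['cy'])/d['fy']
    if fish:
        r=np.hypot(x,y)+1e-12; v=np.array([np.sin(r)*x/r,np.sin(r)*y/r,np.cos(r)])
    else: v=np.array([x,y,1.])
    T=d['world_from_camera']; return T[:3,3],T[:3,:3]@v
def onz(d,uv,z,fish=False):
    o,v=ray(d,uv,fish); return (o+v*(z-o[2])/v[2])[:2]
def proj(d,p):
    T=d['world_from_camera']; q=T[:3,:3].T@(np.array(p)-T[:3,3]); return d['fx']*q[0]/q[2]+d['cx'],d['fy']*q[1]/q[2]+d['cy']
E
python3 - <<'E'
from h import *
for n in('top','side'):
    d=grab(n,n); print(n,d['fx'],d['world_from_camera'])
s=read_state(); print(s['time'],s['ee_pos'],s['ee_rot'],s['finger_gap'],s['ft_force'],bot.pinch_z)
E
```

```text
top 529.3112812319406 [[ 3.93825706e-04 -9.85448768e-01  1.69972261e-01  2.84324418e-01]
 [-9.99965665e-01 -1.79499778e-03 -8.08994457e-03 -1.18582336e-02]
 [ 8.27732575e-03 -1.69963239e-01 -9.85415640e-01  1.23245127e+00]
 [ 0.00000000e+00  0.00000000e+00  0.00000000e+00  1.00000000e+00]]
side 538.6786027165488 [[ 0.99043774 -0.07934983  0.11285697  0.32384442]
 [-0.13793536 -0.55395389  0.82104136 -1.02430624]
 [-0.00263194 -0.82875732 -0.55960199  0.73290034]
 [ 0.          0.          0.          1.        ]]
0.1 [0.24765139 0.5182558  0.23047979] [[-9.02271540e-01  4.31167255e-01 -9.31430824e-04]
 [ 4.31168231e-01  9.02270170e-01 -1.58028983e-03]
 [ 1.59033021e-04 -1.82745392e-03 -9.99998318e-01]] 0.08568451855371162 [-0.24362128 -0.20428356  0.75353189] 0.0187
```

View pics/top.png

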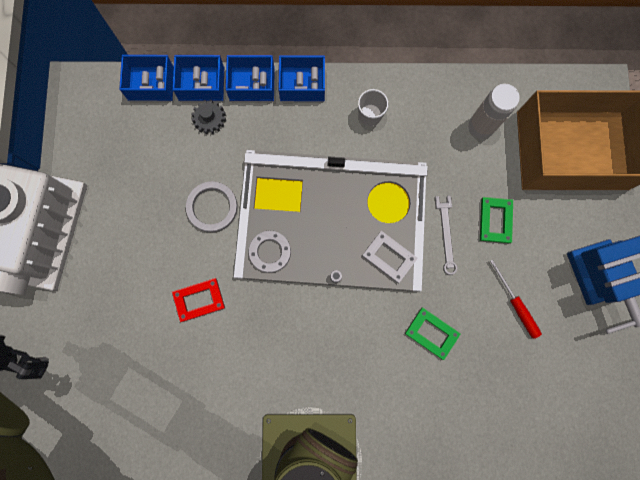

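View pics/side.png

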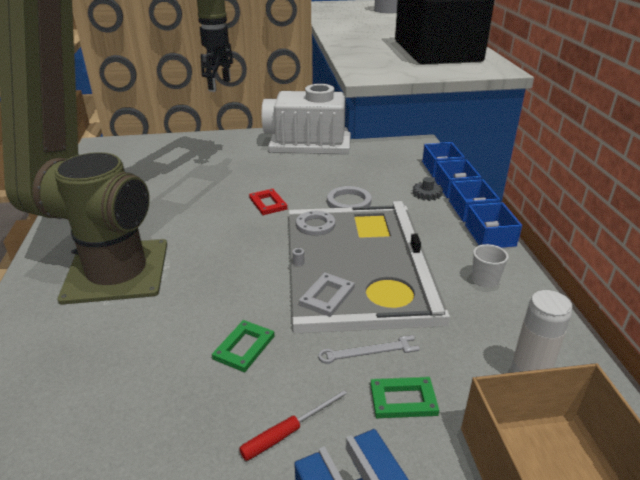

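Top view: the retainer is the light ring at (270,252) and the only grey frame is the cover at (389,257). The red frame at (199,300) and the green ones at (496,220) and (432,333) are look-alikes. The oblong cavity is at (278,195), round at (389,202), handle (336,161), socket (336,276). So the parts must cross over. Next I'll measure them and confirm with one enlarged crop.

```bash
cat > meas.py <<'E'
from h import *
def meas(d):
    im=d['image']; hsv=cv2.cvtColor(im,cv2.COLOR_RGB2HSV); out={}
    y=cv2.inRange(hsv,(22,150,120),(38,255,255)); n,l,st,c=cv2.connectedComponentsWithStats(y)
    for i in range(1,n):
        if st[i,4]>300: 
            fill=st[i,4]/(st[i,2]*st[i,3]); out['round' if fill<.83 else 'oblong']=onz(d,c[i],.014)
    m=((hsv[...,1]<40)&(hsv[...,2]>130)).astype(np.uint8)*255
    cs,h=cv2.findContours(m[:, :],cv2.RETR_EXTERNAL,cv2.CHAIN_APPROX_NONE)
    for c in cs:
        a=cv2.contourArea(c); (u,v),(w,hh),ang=cv2.minAreaRect(c)
        if 400<a<6000 and 240<u<425 and 165<v<290:
            P=np.array([onz(d,p[0],.038) for p in c],np.float32); (cx,cy),(a1,a2),an=cv2.minAreaRect(P); bx=cv2.boxPoints(((cx,cy),(a1,a2),an))
            e=max((bx[1]-bx[0],bx[2]-bx[1]),key=np.linalg.norm); e=e*np.sign(e[1])
            print('part',(round(u),round(v)),'c',np.round([cx,cy],4),'size',np.round([a1,a2],4),'yaw',round(float(np.arctan2(-e[0],e[1])),3),'fill',round(float(cv2.contourArea(P)/(a1*a2)),2))
    return out,m
E
python3 - <<'E'
from meas import *
d=dict(np.load('pics/top.npz')); o,m=meas(d)
print(o); L,R=(o['oblong'],o['round']); e=L-R; print(np.linalg.norm(e),'yaw',np.arctan2(-e[0],e[1]))
yaw=np.arctan2(-e[0],e[1]); c=(L+R)/2; xa=np.array([np.cos(yaw),np.sin(yaw)]); print('tray org',c-.0675*xa, xa)
print('socket top',onz(d,(336,275),.05),'handle',onz(d,(336,162),.0665))
b=cv2.resize(cv2.cvtColor(d['image'],cv2.COLOR_RGB2BGR)[140:305,225:435],None,fx=3.4,fy=3.4,interpolation=cv2.INTER_CUBIC); cv2.imwrite('pics/crop.png',b)
E
```

```text
{'oblong': array([0.60330337, 0.07641569]), 'round': array([ 0.58444267, -0.18380268])}
0.2609009831362386 yaw -0.07235378645606476
tray org [ 0.52654963 -0.04881388] [ 0.99738361 -0.07229067]
socket top [ 0.40824112 -0.05857581] handle [ 0.66659296 -0.05919937]
```

View pics/crop.png

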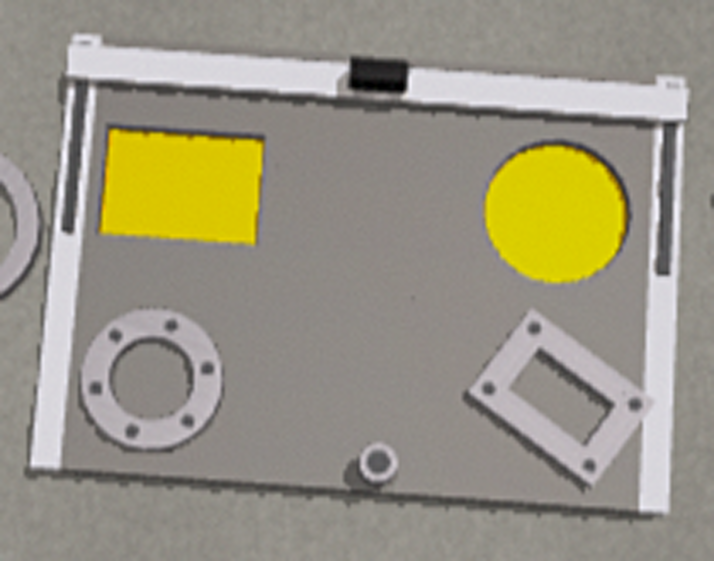

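The crop confirms them: retainer ring centre at crop (152,379), grey cover corners (531,310), (653,403), (590,488), (466,393), and the socket clear between them. The cover's outer corner is close to the right rail.

Run:
```python
from h import *
d=dict(np.load('pics/top.npz'))
f=lambda u,v,z:onz(d,(u/3.4+225,v/3.4+140),z)
r=f(152,379,.038); P=np.array([f(*p,.038) for p in[(531,310),(653,403),(590,488),(466,393)]],np.float32)
print('ret',r,'diam',np.linalg.norm(f(81,379,.038)-f(223,379,.038)))
c=P.mean(0); e=P[0]+P[3]-P[1]-P[2]; print('cover',c,'sides',np.linalg.norm(P-np.roll(P,1,0),axis=1),'yaw',np.arctan2(-e[0],e[1]))
x1=P[0]-P[3]+P[1]-P[2]; print('yaw2',np.arctan2(x1[1],x1[0]))
o=np.array([.5265,-.0488]); a=np.array([.9974,-.0723]); b=np.array([.0723,.9974])
for n,p in (('ret',r),('cov',c),('sock',f(378,462,.056)),('handle',f(379,75,.0665)),('nearL',f(30,467,.03)),('nearR',f(668,512,.03))): print(n,np.round(p,4),'tray',np.round([(p-o)@a,(p-o)@b],4))
```

```text
ret [0.463119   0.09184999] diam 0.09513243735305431
cover [ 0.45060048 -0.18163547] sides [0.07223693 0.10252026 0.07189055 0.10352837] yaw -0.66371626
yaw2 -0.6607425
ret [0.4631 0.0918] tray [-0.0734  0.1357]
cov [ 0.4506 -0.1816] tray [-0.0661 -0.138 ]
sock [ 0.4056 -0.0587] tray [-0.1198 -0.0186]
handle [ 0.6665 -0.0603] tray [ 0.1404 -0.0013]
nearL [0.4047 0.1731] tray [-0.1376  0.2125]
nearR [ 0.3751 -0.2534] tray [-0.1363 -0.215 ]
```

Request:
{"api": "jog_arm", "payload": {
  "plan": [
    [[0.022,-0.053,0],-8.6],
    [[0.044,-0.106,0],-17.2],
    [[0.066,-0.159,0],-25.8],
    [[0.089,-0.212,0],-34.3],
    [[0.111,-0.265,-0.01],-42.9]
  ],
  "gripper": 0.5
}}

```text
time: 0.72
ee_pos: [0.3598, 0.2524, 0.2217]
ee_rot: [[-0.363, 0.932, 0.002], [0.932, 0.363, 0.001], [0.0, 0.002, -1.0]]
ft_force: [0.3, -0.1, -0.2]
finger_gap: 0.0429
```

Request:
{"api": "jog_arm", "payload": {
  "plan": [
    [[0.022,-0.053,-0.02],-8.6],
    [[0.044,-0.106,-0.04],-17.2],
    [[0.0665,-0.159,-0.06],-25.7],
    [[0.0665,-0.159,-0.08],-25.7],
    [[0.0665,-0.159,-0.08],-25.7]
  ]
}}

```text
time: 1.35
ee_pos: [0.4239, 0.0937, 0.1398]
ee_rot: [[0.074, 0.997, -0.005], [0.997, -0.074, -0.0], [-0.001, -0.005, -1.0]]
ft_force: [0.9, 0.2, 1.0]
finger_gap: 0.0428
```

Run:
```python
from h import *
d=grab('wrist','w1'); print(d['fx'],d['cx'],d['cy'],d['world_from_camera'])
s=read_state(); print(s['time'],s['ee_pos'],s['ee_rot'][:,1],s['ee_rot'][:,2],s['finger_gap'],s['ft_force'])
```

```text
371.64829954431775 313.50166946345104 236.8123837059212 [[ 0.99714284 -0.07018462 -0.02793346  0.43042474]
 [-0.07542002 -0.94575804 -0.31599611  0.17455782]
 [-0.00424023  0.3172     -0.94834919  0.28235501]
 [ 0.          0.          0.          1.        ]]
1.4 [0.42458995 0.09448541 0.14076065] [ 0.99733473 -0.07291867 -0.00250886] [-2.52602207e-03 -1.43160520e-04 -9.99996799e-01] 0.042396928850357014 [ 0.04339999  0.61763492 -0.18640637]
```

View pics/w1.png

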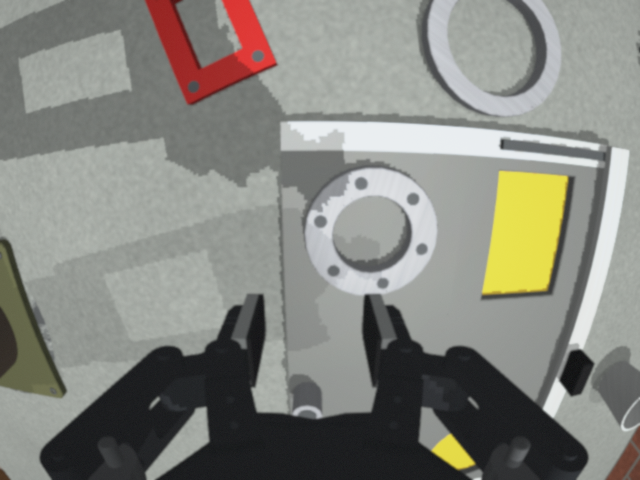

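Wrist view: retainer centre about (371,232), outline x 305–437, y 166–298. The oblong cavity corners are about (499,171), (572,178), (553,291), (484,297). I'll check these against the top view.

Run:
```python
from h import *
d=dict(np.load('pics/w1.npz'))
print('ret',onz(d,(371,232),.038,1),onz(d,(305,232),.038,1),onz(d,(437,232),.038,1))
Q=np.array([onz(d,p,.024,1) for p in[(499,171),(574,177),(554,293),(482,298)]]);print(Q,Q.mean(0))
```

```text
ret [0.4633687  0.09369673] [0.4176369  0.09706573] [0.51164952 0.09021718]
[[0.5671364  0.13055682]
 [0.64359762 0.12486919]
 [0.63832054 0.0180841 ]
 [0.56058471 0.02362327]] [0.60240982 0.07428335]
```

Request:
{"api": "jog_arm", "payload": {
  "plan": [
    [[0.001,0.001,-0.04],0],
    [[0.001,0.001,-0.08],0],
    [[0.001,0.001,-0.1],0],
    [[0.001,0.001,-0.113],0],
    [[0.001,0.001,-0.113],0]
  ]
}}

```text
time: 2.02
ee_pos: [0.4264, 0.0964, 0.0283]
ee_rot: [[0.071, 0.997, -0.0], [0.997, -0.071, -0.0], [-0.0, -0.0, -1.0]]
ft_force: [0.1, -0.1, -0.8]
finger_gap: 0.0423
```

Request:
{"api": "jog_arm", "payload": {
  "plan": [
    [[0,0,0],0],
    [[0,0,0],0],
    [[0,0,0],0],
    [[0,0,0],0]
  ],
  "gripper": 0,
  "force": 40
}}

```text
time: 2.52
ee_pos: [0.4274, 0.0961, 0.0294]
ee_rot: [[0.073, 0.997, 0.003], [0.997, -0.073, 0.001], [0.001, 0.002, -1.0]]
ft_force: [-0.1, 0.8, 6.4]
finger_gap: 0.0201
```

Request:
{"api": "jog_arm", "payload": {
  "plan": [
    [[0.01,-0.024,0],0],
    [[0.025,-0.059,0],0],
    [[0.04,-0.094,0],0],
    [[0.055,-0.129,0],0],
    [[0.068,-0.143,0],0]
  ]
}}

```text
time: 3.15
ee_pos: [0.4928, -0.0476, 0.0293]
ee_rot: [[0.075, 0.997, -0.003], [0.997, -0.075, 0.002], [0.002, -0.003, -1.0]]
ft_force: [-6.7, 8.5, 15.7]
finger_gap: 0.02
```

Request:
{"api": "jog_arm", "payload": {
  "plan": [
    [[0.02,-0.012,0],0],
    [[0.04,-0.023,0],0],
    [[0.058,-0.034,0],0],
    [[0.058,-0.044,0],0],
    [[0.058,-0.044,0],0]
  ]
}}

```text
time: 3.78
ee_pos: [0.554, -0.0921, 0.0294]
ee_rot: [[0.073, 0.997, 0.004], [0.997, -0.073, -0.001], [-0.001, 0.004, -1.0]]
ft_force: [1.8, 0.1, 3.6]
finger_gap: 0.0198
```

Run:
```python
from h import *
s=read_state(); print(s['time'],s['ee_pos'],s['ee_rot'][:,1],s['finger_gap'],s['ft_force'])
d=grab('top','t2');b=cv2.resize(cv2.cvtColor(d['image'],cv2.COLOR_RGB2BGR)[140:305,225:435],None,fx=3.4,fy=3.4,interpolation=cv2.INTER_CUBIC)
e=grab('wrist','w2');w=cv2.cvtColor(e['image'],cv2.COLOR_RGB2BGR)
cv2.imwrite('pics/m2.png',cv2.resize(np.vstack([cv2.resize(b,(640,503)),w]),None,fx=.6,fy=.6))
```

```text
3.775 [ 0.55395948 -0.09207942  0.02940484] [ 0.99733886 -0.07281566  0.00361647] 0.019755097928888812 [1.79466762 0.11237311 3.61599731]
```

View pics/m2.png

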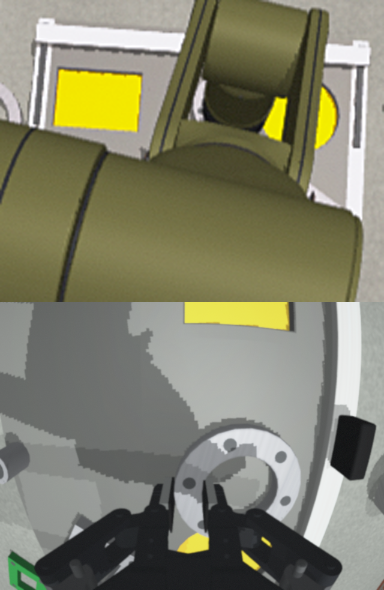

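The retainer is held flat and aligned on the middle deck, and the wrist view shows the ring ahead of the jaws. Sliding it over the round cavity.

Request:
{"api": "jog_arm", "payload": {
  "plan": [
    [[-0.002,-0.025,0],0],
    [[-0.004,-0.05,0],0],
    [[-0.006,-0.075,0],0],
    [[-0.0075,-0.089,0],0],
    [[-0.0075,-0.089,0],0]
  ]
}}

```text
time: 4.5
ee_pos: [0.5442, -0.1812, 0.0276]
ee_rot: [[0.073, 0.997, -0.001], [0.997, -0.073, -0.0], [-0.001, -0.001, -1.0]]
ft_force: [2.0, -1.2, -4.2]
finger_gap: 0.0196
```

Run:
```python
from h import *
s=read_state(); print(s['time'],s['ee_pos'],s['ee_rot'][:,1],s['finger_gap'],s['ft_force'])
e=grab('wrist','w3');f=grab('side','s3');
w=cv2.cvtColor(e['image'],cv2.COLOR_RGB2BGR)[120:480,120:600]; sd=cv2.cvtColor(f['image'],cv2.COLOR_RGB2BGR)[200:330,280:450]
cv2.imwrite('pics/m3.png',np.vstack([cv2.resize(w,(640,480))[:,:],cv2.resize(sd,(640,489))])[:, :][:960][::1] if 0 else np.hstack([cv2.resize(w,(440,330)),cv2.resize(sd,(360,330))]))
```

```text
4.5 [ 0.54423218 -0.1811637   0.02760286] [ 9.97305308e-01 -7.33569060e-02 -9.41270679e-04] 0.019602324736126674 [ 1.97661317 -1.18904391 -4.23541997]
```

View pics/m3.png

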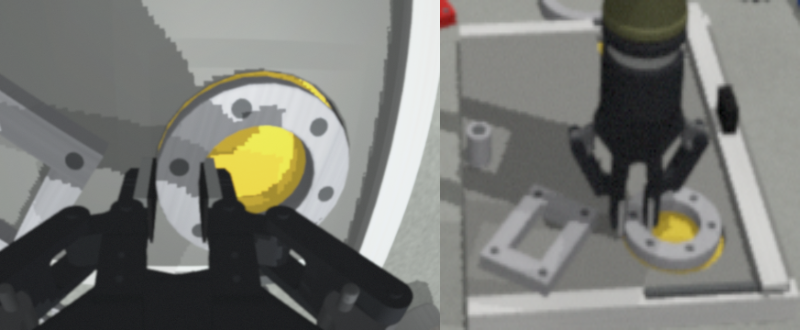

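Request:
{"api": "jog_arm", "payload": {
  "plan": [
    [[0.0022,0,0],0],
    [[0.0022,0,0],0]
  ]
}}

```text
time: 4.85
ee_pos: [0.5463, -0.1797, 0.0277]
ee_rot: [[0.071, 0.997, -0.002], [0.997, -0.071, 0.0], [0.0, -0.002, -1.0]]
ft_force: [-0.7, -2.1, -5.2]
finger_gap: 0.0198
```

Request:
{"api": "jog_arm", "payload": {
  "plan": [
    [[0,0,0],0],
    [[0,0,0],0],
    [[0,0,0],0]
  ],
  "gripper": 0.36
}}

```text
time: 5.22
ee_pos: [0.5477, -0.1801, 0.0288]
ee_rot: [[0.072, 0.997, 0.001], [0.997, -0.072, -0.0], [-0.0, 0.001, -1.0]]
ft_force: [0.3, -0.6, 0.6]
finger_gap: 0.0306
```

Run:
```python
from h import *
s=read_state(); print(s['time'],s['ee_pos'],s['ee_rot'][:,1],s['finger_gap'],s['ft_force'])
e=grab('wrist','w4');f=grab('side','s4');
w=cv2.cvtColor(e['image'],cv2.COLOR_RGB2BGR)[120:480,120:600]; sd=cv2.cvtColor(f['image'],cv2.COLOR_RGB2BGR)[200:330,280:450]
cv2.imwrite('pics/m4.png',np.hstack([cv2.resize(w,(440,330)),cv2.resize(sd,(360,330))]))
```

```text
5.225 [ 0.54766749 -0.18005063  0.0288266 ] [ 0.99739325 -0.07214787  0.00117885] 0.0306439586508735 [ 0.25646881 -0.57590407  0.60964998]
```

View pics/m4.png

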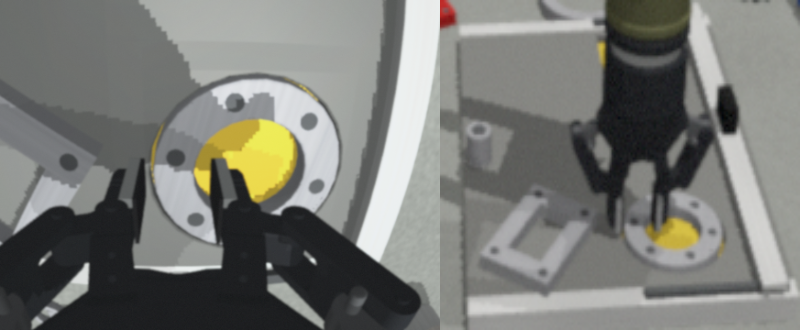

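The ring appears to have dropped, with only thin slivers of yellow around it. I'll lift clear, go above the cover, and check both there.

Request:
{"api": "jog_arm", "payload": {
  "plan": [
    [[0,0,0.04],0],
    [[0,0,0.08],0],
    [[-0.03,0.004,0.11],-8.5],
    [[-0.07,0.009,0.11],-17],
    [[-0.11,0.014,0.11],-25.5]
  ],
  "gripper": 0.46
}}

```text
time: 5.95
ee_pos: [0.4365, -0.1661, 0.1391]
ee_rot: [[0.499, 0.867, 0.002], [0.867, -0.499, -0.001], [0.0, 0.002, -1.0]]
ft_force: [0.3, -1.2, 0.2]
finger_gap: 0.0392
```

Request:
{"api": "jog_arm", "payload": {
  "plan": [
    [[-0.008,0.001,0],-8.3],
    [[-0.008,0.001,0],-8.3],
    [[-0.008,0.001,0],-8.3]
  ]
}}

```text
time: 6.32
ee_pos: [0.4302, -0.1656, 0.1386]
ee_rot: [[0.613, 0.79, 0.001], [0.79, -0.613, -0.001], [0.0, 0.001, -1.0]]
ft_force: [0.6, 0.0, 0.1]
finger_gap: 0.0392
```

Run:
```python
from h import *
s=read_state(); print(s['time'],s['ee_pos'],s['ee_rot'][:,1],s['finger_gap'],s['ft_force'])
e=grab('wrist','w5');f=grab('side','s5');
w=cv2.cvtColor(e['image'],cv2.COLOR_RGB2BGR); sd=cv2.cvtColor(f['image'],cv2.COLOR_RGB2BGR)[200:330,280:450]
cv2.imwrite('pics/m5.png',np.hstack([cv2.resize(w,(440,330)),cv2.resize(sd,(360,330))]))
```

```text
6.325 [ 0.43017002 -0.165573    0.1386175 ] [ 0.79006771 -0.61301791  0.00143261] 0.03916401025869739 [0.63143914 0.00174091 0.06589631]
```

View pics/m5.png

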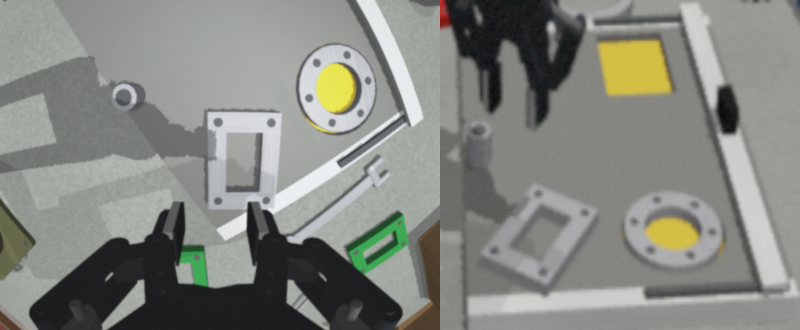

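Retainer at wrist-crop (337,88) looks in place with a thin yellow sliver. I'll triangulate its top face height, and the cover corners, numerically.

Run:
```python
from h import *
E={}
for n,roi,fish in(('w5',(420,55,560,205),1),('s5',(365,270,435,335),0)):
    d=dict(np.load(f'pics/{n}.npz')); x0,y0,x1,y1=roi; im=d['image'][y0:y1,x0:x1]; hsv=cv2.cvtColor(im,cv2.COLOR_RGB2HSV)
    t,m=cv2.threshold(hsv[...,2],0,255,cv2.THRESH_OTSU) ; m[hsv[...,1]>60]=0
    if n=='w5': m2=(hsv[...,2]>170)&(hsv[...,1]<60)
    else: m2=(hsv[...,2]>150)&(hsv[...,1]<60)
    m=m2.astype(np.uint8)*255
    cv2.imwrite(f'pics/mask_{n}.png',np.hstack([cv2.resize(m,None,fx=4,fy=4,interpolation=0)]))
    nn,l,st,c=cv2.connectedComponentsWithStats(m); print(n,t,[(tuple(st[i]),np.round(c[i]+[x0,y0],1)) for i in range(1,nn) if st[i,4]>150])
d=dict(np.load('pics/w5.npz'))
P=np.array([onz(d,(u/.6875,v/.6875),.038,1) for u,v in[(209,112),(281,113),(274,209),(207,207)]])
print(P,P.mean(0),np.linalg.norm(P-np.roll(P,1,0),axis=1)); e=P[0]+P[1]-P[2]-P[3]; print('yaw',np.arctan2(-e[0],e[1]))
a=cv2.resize(cv2.cvtColor(d['image'],cv2.COLOR_RGB2BGR)[50:210,410:570],(400,400),interpolation=2)
s=dict(np.load('pics/s5.npz')); b=cv2.resize(cv2.cvtColor(s['image'],cv2.COLOR_RGB2BGR)[265:330,360:425],(400,400),interpolation=2)
cv2.imwrite('pics/c5.png',np.hstack([a,b]))
```

```text
w5 183.0 [((np.int32(128), np.int32(0), np.int32(12), np.int32(25), np.int32(157)), array([555.4,  63.1])), ((np.int32(15), np.int32(11), np.int32(110), np.int32(126), np.int32(6309)), array([487.9, 128.2])), ((np.int32(0), np.int32(34), np.int32(16), np.int32(70), np.int32(616)), array([425.2, 118. ])), ((np.int32(101), np.int32(122), np.int32(39), np.int32(28), np.int32(292)), array([542.6, 192.6]))]
s5 161.0 [((np.int32(52), np.int32(0), np.int32(18), np.int32(43), np.int32(392)), array([428. , 286.7])), ((np.int32(2), np.int32(5), np.int32(46), np.int32(30), np.int32(605)), array([389.6, 289.7])), ((np.int32(0), np.int32(43), np.int32(68), np.int32(9), np.int32(276)), array([391.7, 317.5])), ((np.int32(0), np.int32(58), np.int32(59), np.int32(7), np.int32(317)), array([395.2, 331.7]))]
[[ 0.45668781 -0.12168809]
 [ 0.51201086 -0.16459682]
 [ 0.44817854 -0.24768716]
 [ 0.39224795 -0.19974328]] [ 0.45228129 -0.18342884] [0.10121812 0.07001285 0.10477867 0.07366713]
yaw -0.6722984231535625
```

View pics/c5.png

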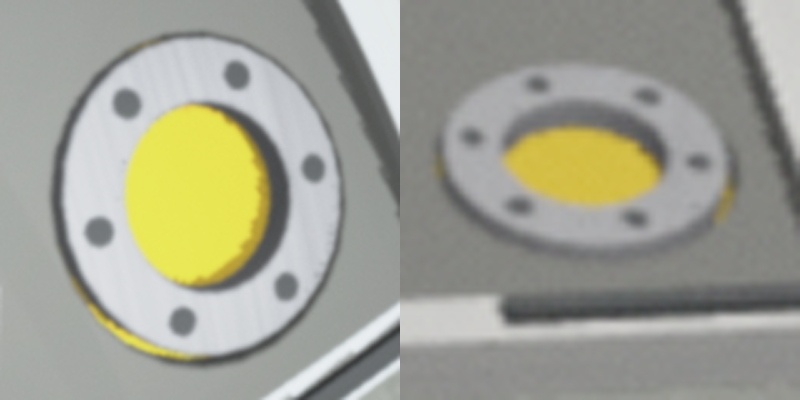

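Run:
```python
from h import *
d=dict(np.load('pics/w5.npz'));s=dict(np.load('pics/s5.npz'))
A=[(u/2.5+410,v/2.5+50) for u,v in[(237,75),(127,104),(99,232),(182,321),(286,286),(313,168)]]
B=[(u/6.154+360,v/6.154+265) for u,v in[(138,84),(248,96),(299,161),(235,217),(119,205),(71,136)]]
def tri(p,q):
    o1,v1=ray(d,p,1);o2,v2=ray(s,q);M=np.stack([v1,-v2],1);t=np.linalg.lstsq(M,o2-o1,rcond=None)[0];a=o1+t[0]*v1;b=o2+t[1]*v2;return (a+b)/2,np.linalg.norm(a-b)
def best(sg): 
    return min(([tri(A[i],B[(sg*i+k)%6]) for i in range(6)] for k in range(6)),key=lambda r:sum(x[1] for x in r))
R=min((best(1),best(-1)),key=lambda r:sum(x[1] for x in r))
P=np.array([x[0] for x in R]);print(np.round(P,4),np.round([x[1] for x in R],4));print('c',P.mean(0))
u,S,V=np.linalg.svd(P-P.mean(0));print('normal',V[2],S)
```

```text
[[ 0.613  -0.1591  0.0275]
 [ 0.5769 -0.1473  0.0275]
 [ 0.5479 -0.1723  0.028 ]
 [ 0.5558 -0.2095  0.0278]
 [ 0.5919 -0.2214  0.0281]
 [ 0.6204 -0.1963  0.028 ]] [0.0016 0.0021 0.0017 0.0018 0.0017 0.0018]
c [ 0.58430471 -0.18432182  0.0278181 ]
normal [-0.00131879 -0.0062148  -0.99997982] [0.06618411 0.06555979 0.00040333]
```

The retainer is seated: its top face triangulates to z = 27.8 mm (28 expected), level within 0.006 rad, centred at (0.5843, -0.1843). The cover fixes from both views agree within 2 mm, and the tool is already lined up. Grasping the cover's near long wall.

Request:
{"api": "jog_arm", "payload": {
  "plan": [
    [[0,0,-0.04],-0.4],
    [[0,0,-0.08],-0.4],
    [[0,0,-0.1],-0.4],
    [[0,0,-0.11],-0.4],
    [[0,0,-0.11],-0.4]
  ]
}}

```text
time: 7.05
ee_pos: [0.4293, -0.1652, 0.0278]
ee_rot: [[0.62, 0.785, -0.001], [0.785, -0.62, 0.001], [-0.0, -0.001, -1.0]]
ft_force: [-0.5, -0.3, -0.1]
finger_gap: 0.0392
```

Request:
{"api": "jog_arm", "payload": {
  "plan": [
    [[0,0,0],0],
    [[0,0,0],0],
    [[0,0,0],0],
    [[0,0,0],0]
  ],
  "gripper": 0,
  "force": 40
}}

```text
time: 7.55
ee_pos: [0.4304, -0.1657, 0.0293]
ee_rot: [[0.62, 0.784, 0.003], [0.784, -0.62, -0.001], [0.001, 0.003, -1.0]]
ft_force: [1.1, -0.8, 6.2]
finger_gap: 0.0169
```

Request:
{"api": "jog_arm", "payload": {
  "plan": [
    [[0.01,0.017,0],0],
    [[0.022,0.038,0],8.5],
    [[0.034,0.059,0],17],
    [[0.046,0.08,0],25.5],
    [[0.058,0.1,0],34.2]
  ]
}}

```text
time: 8.18
ee_pos: [0.4872, -0.0658, 0.0293]
ee_rot: [[0.067, 0.998, 0.0], [0.998, -0.067, -0.002], [-0.002, 0.0, -1.0]]
ft_force: [-2.8, -4.4, 8.6]
finger_gap: 0.0158
```

Request:
{"api": "jog_arm", "payload": {
  "plan": [
    [[0.03,0.009,0],0],
    [[0.06,0.018,0],0],
    [[0.079,0.024,0],0],
    [[0.079,0.024,0],0],
    [[0.079,0.024,0],0]
  ]
}}

```text
time: 8.8
ee_pos: [0.5673, -0.0407, 0.0292]
ee_rot: [[0.072, 0.997, 0.002], [0.997, -0.072, 0.0], [0.001, 0.002, -1.0]]
ft_force: [0.8, 2.4, 5.0]
finger_gap: 0.0165
```

Run:
```python
from h import *
s=read_state(); print(s['time'],s['ee_pos'],s['ee_rot'][:,1],s['finger_gap'],s['ft_force'])
e=grab('wrist','w6');cv2.imwrite('pics/m6.png',cv2.cvtColor(e['image'],cv2.COLOR_RGB2BGR))
```

```text
8.8 [ 0.56726344 -0.04072083  0.02923265] [ 0.99737883 -0.0723218   0.00224274] 0.016546315092473146 [0.81181942 2.37910409 5.00543149]
```

View pics/m6.png

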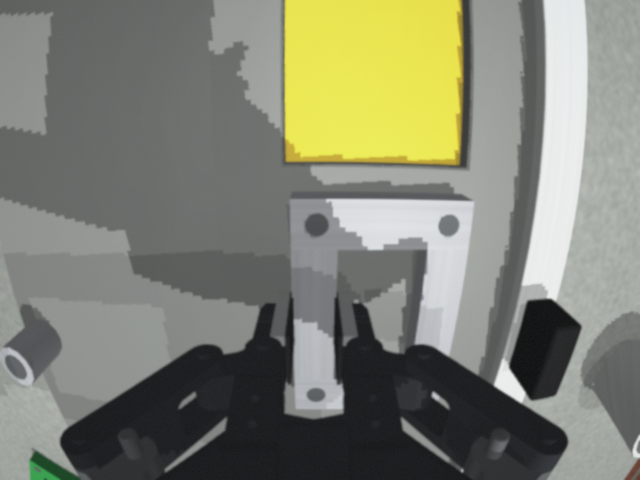

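Wrist view: cover held square in front of the cavity. Its far edge corners are (290,198) and (473,200), holes (316,224), (448,225), (316,395). The cavity's near corners are (285,163) and (467,166). Computing the offset.

Run:
```python
from h import *
d=dict(np.load('pics/w6.npz')); f=lambda u,v,z:onz(d,(u,v),z,1)
t=lambda p:np.array([p@[.9974,-.0723],p@[.0723,.9974]])
a,b=f(290,198,.038),f(473,200,.038); c,e=f(285,163,.024),f(467,166,.024)
h=[f(*p,.038) for p in((316,224),(448,225),(316,395))]
ang=lambda p,q:np.degrees(np.arctan2(*(q-p)[::-1]))
print('cover edge len',np.linalg.norm(b-a),'ang',ang(a,b),'cav',np.linalg.norm(e-c),ang(c,e),'holes',ang(h[0],h[1]),ang(h[2],h[0])-90)
# centre = edge mid -52mm along tray -y ; holes diag centre
hc=(h[1]+h[2])/2
print('cover c from edge',(a+b)/2-.052*np.array([.0723,.9974]),'from holes',hc,'cav c',(c+e)/2+.0545*np.array([.0723,.9974]))
```

```text
cover edge len 0.0713317338829936 ang -4.122160623151742 cav 0.07623910426159894 -3.8768409310239678 holes -4.446888607682713 -4.034243223511908
cover c from edge [ 0.59399181 -0.04323464] from holes [ 0.59395234 -0.0436476 ] cav c [0.6023156  0.07443915]
```

Request:
{"api": "jog_arm", "payload": {
  "plan": [
    [[0.002,0.03,0],0],
    [[0.0045,0.06,0],0],
    [[0.0065,0.09,0],0],
    [[0.0085,0.118,0],0],
    [[0.0085,0.118,0],0]
  ]
}}

```text
time: 9.48
ee_pos: [0.5731, 0.0779, 0.0275]
ee_rot: [[0.07, 0.998, -0.003], [0.998, -0.07, -0.0], [-0.0, -0.003, -1.0]]
ft_force: [-0.3, 0.8, -5.5]
finger_gap: 0.0168
```

Request:
{"api": "jog_arm", "payload": {
  "plan": [
    [[0,0,0],0],
    [[0,0,0],0]
  ]
}}

```text
time: 9.72
ee_pos: [0.5739, 0.0758, 0.0277]
ee_rot: [[0.073, 0.997, -0.002], [0.997, -0.073, -0.0], [-0.0, -0.002, -1.0]]
ft_force: [-1.1, -0.5, -4.4]
finger_gap: 0.0168
```

Request:
{"api": "jog_arm", "payload": {
  "plan": [
    [[0.0018,0.0003,0],0],
    [[0.0018,0.0003,0],0]
  ]
}}

```text
time: 9.98
ee_pos: [0.5768, 0.0766, 0.0283]
ee_rot: [[0.073, 0.997, 0.0], [0.997, -0.073, 0.0], [0.0, 0.0, -1.0]]
ft_force: [0.6, 0.2, -4.9]
finger_gap: 0.017
```

Request:
{"api": "jog_arm", "payload": {
  "plan": [
    [[0,0,0],0],
    [[0,0,0],0],
    [[0,0,0],0]
  ],
  "gripper": 0.36
}}

```text
time: 10.35
ee_pos: [0.577, 0.0771, 0.0289]
ee_rot: [[0.072, 0.997, 0.001], [0.997, -0.072, 0.0], [0.0, 0.001, -1.0]]
ft_force: [-0.4, 0.1, 0.2]
finger_gap: 0.0308
```

Request:
{"api": "jog_arm", "payload": {
  "plan": [
    [[0,0,0.04],0],
    [[0,0,0.08],0],
    [[-0.02,-0.02,0.12],0],
    [[-0.04,-0.04,0.14],0],
    [[-0.04,-0.04,0.14],0]
  ]
}}

```text
time: 10.98
ee_pos: [0.5364, 0.0363, 0.1705]
ee_rot: [[0.074, 0.997, 0.004], [0.997, -0.074, -0.0], [0.0, 0.004, -1.0]]
ft_force: [-0.6, 0.3, -0.5]
finger_gap: 0.0306
```

Run:
```python
from h import *
s=read_state(); print(s['time'],s['ee_pos'],s['ee_rot'][:,1],s['finger_gap'],s['ft_force'])
e=grab('wrist','w7');f=grab('side','s7');
w=cv2.cvtColor(e['image'],cv2.COLOR_RGB2BGR); sd=cv2.cvtColor(f['image'],cv2.COLOR_RGB2BGR)[200:265,340:405]
cv2.imwrite('pics/m7.png',np.hstack([cv2.resize(w[:300,140:540],(400,300)),cv2.resize(sd,(400,400),interpolation=2)[:300]]))
```

```text
10.975 [0.53636612 0.03629454 0.17048704] [ 0.99728199 -0.0735892   0.00364145] 0.030645264774809614 [-0.61143632  0.31539378 -0.53845559]
```

View pics/m7.png

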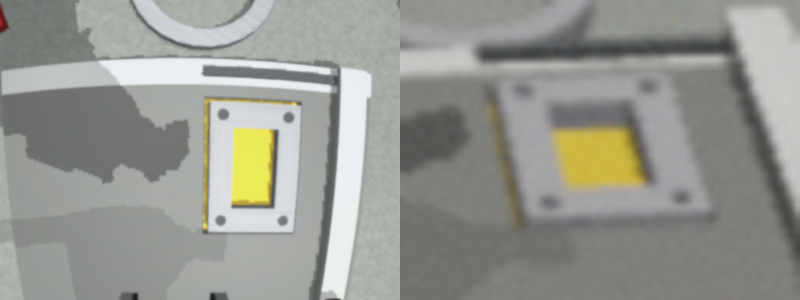

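The cover appears to have dropped in, with a thin yellow gap on the robot side. Triangulating its four holes: wrist (363,114), (429,117), (423,220), (361,220).

Run:
```python
from h import *
d=dict(np.load('pics/w7.npz'));s=dict(np.load('pics/s7.npz'))
A=[(363,114),(429,117),(423,220),(361,220)]
B=[(u/6.154+340,v/6.154+200) for u,v in[(123,91),(248,87),(282,197),(149,202)]]
P=[]
for p,q in zip(A,B):
    o1,v1=ray(d,p,1);o2,v2=ray(s,q);t=np.linalg.lstsq(np.stack([v1,-v2],1),o2-o1,rcond=None)[0];a=o1+t[0]*v1;b=o2+t[1]*v2;P.append((a+b)/2);print(np.round(P[-1],4),np.linalg.norm(a-b))
P=np.array(P);print(P.mean(0));print(np.linalg.svd(P-P.mean(0))[2][2])
print('handle px', proj(s,[.667,-.059,.0525]))
```

```text
[0.5817 0.117  0.0274] 0.0024709913775180408
[0.6338 0.1133 0.027 ] 0.0015865112026687295
[0.6275 0.0295 0.0274] 0.0017962217971969924
[0.5755 0.0332 0.0277] 0.001544984844202823
[0.60462478 0.07326293 0.02737498]
[-0.00773343 -0.00348948 -0.99996401]
handle px (np.float64(412.671827869891), np.float64(242.6240821641219))
```

The cover is seated: top at z = 27.4 mm (28 expected), tilt under 0.01 rad, centre about (0.6046, 0.0733). Now the locking bar handle, near (0.669, -0.060).

Request:
{"api": "jog_arm", "payload": {
  "plan": [
    [[0.033,-0.024,0],0],
    [[0.066,-0.048,0],0],
    [[0.1,-0.072,0],0],
    [[0.1325,-0.0965,0],0],
    [[0.1325,-0.0965,-0.03],0]
  ],
  "gripper": 0.65
}}

```text
time: 11.7
ee_pos: [0.6746, -0.0612, 0.1385]
ee_rot: [[0.073, 0.997, 0.007], [0.997, -0.073, -0.001], [-0.001, 0.007, -1.0]]
ft_force: [-0.5, 0.5, 0.1]
finger_gap: 0.0554
```

Run:
```python
from h import *
s=read_state(); print(s['time'],s['ee_pos'],s['ee_rot'][:,1],s['finger_gap'],s['ft_force'])
d=grab('wrist','w8');f=grab('side','s8')
w=cv2.cvtColor(d['image'],cv2.COLOR_RGB2BGR)[180:480,120:520]; sd=cv2.cvtColor(f['image'],cv2.COLOR_RGB2BGR)[170:300,340:513]
cv2.imwrite('pics/m8.png',np.hstack([w,cv2.resize(sd,(400,300),interpolation=2)]))
```

```text
11.7 [ 0.67462321 -0.06115311  0.13846989] [ 0.99727057 -0.07348084  0.00720883] 0.055446002731867526 [-0.45045722  0.50546538  0.07696083]
```

View pics/m8.png

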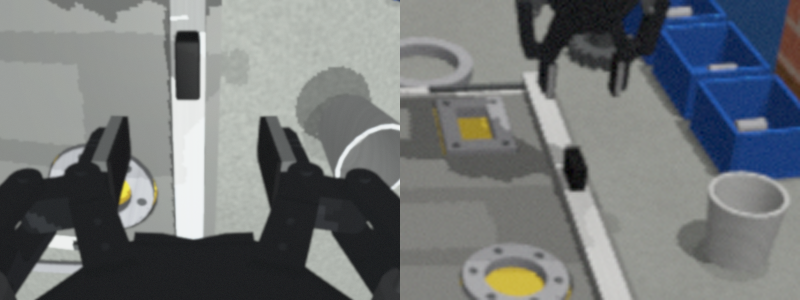

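The handle's top at crop (188,70) sits between the open jaws, a few mm robot-side of their middle. Both seated parts are visible, and the cup is clear. Descending and gripping.

Request:
{"api": "jog_arm", "payload": {
  "plan": [
    [[-0.004,0,-0.035],0],
    [[-0.004,0,-0.07],0],
    [[-0.004,0,-0.092],0],
    [[-0.004,0,-0.092],0]
  ]
}}

```text
time: 12.3
ee_pos: [0.663, -0.0582, 0.044]
ee_rot: [[0.071, 0.997, -0.006], [0.997, -0.071, 0.001], [0.001, -0.006, -1.0]]
ft_force: [-0.1, -0.2, 0.7]
finger_gap: 0.0554
```

Request:
{"api": "jog_arm", "payload": {
  "plan": [
    [[0,0,0],0],
    [[0,0,0],0],
    [[0,0,0],0],
    [[0,0,0],0]
  ],
  "gripper": 0,
  "force": 30
}}

```text
time: 12.8
ee_pos: [0.667, -0.0593, 0.0483]
ee_rot: [[0.072, 0.997, 0.005], [0.997, -0.072, -0.0], [0.0, 0.005, -1.0]]
ft_force: [2.2, 1.5, 4.8]
finger_gap: 0.0155
```

Gripped (15.5 mm gap on the 16 mm block). Pulling along the tray's -x.

Request:
{"api": "jog_arm", "payload": {
  "plan": [
    [[-0.015,0.001,0],0],
    [[-0.035,0.0025,0],0],
    [[-0.055,0.004,0],0],
    [[-0.07,0.005,0],0],
    [[-0.079,0.0057,0],0]
  ]
}}

```text
time: 13.42
ee_pos: [0.5873, -0.0536, 0.0483]
ee_rot: [[0.072, 0.997, 0.005], [0.997, -0.072, -0.0], [0.0, 0.005, -1.0]]
ft_force: [2.9, 2.2, 6.9]
finger_gap: 0.0154
```

Request:
{"api": "jog_arm", "payload": {
  "plan": [
    [[-0.004,0.0003,0],0],
    [[-0.006,0.0005,0],0],
    [[-0.008,0.0006,0],0],
    [[-0.008,0.0006,0],0]
  ]
}}

```text
time: 13.92
ee_pos: [0.5835, -0.0533, 0.0483]
ee_rot: [[0.073, 0.997, 0.011], [0.997, -0.073, -0.001], [0.0, 0.011, -1.0]]
ft_force: [9.0, 2.8, 1.9]
finger_gap: 0.0152
```

Request:
{"api": "jog_arm", "payload": {
  "plan": [
    [[-0.003,0.0002,0],0],
    [[-0.003,0.0002,0],0],
    [[-0.003,0.0002,0],0]
  ]
}}

```text
time: 14.3
ee_pos: [0.5835, -0.0533, 0.0483]
ee_rot: [[0.073, 0.997, 0.016], [0.997, -0.073, -0.001], [0.0, 0.016, -1.0]]
ft_force: [14.4, 3.4, -2.9]
finger_gap: 0.015
```

The bar has hit a hard stop after 84 mm. Relaxing, releasing, lifting, and checking.

Request:
{"api": "jog_arm", "payload": {
  "plan": [
    [[0.004,0,0],0],
    [[0.004,0,0],0]
  ]
}}

```text
time: 14.55
ee_pos: [0.5835, -0.0533, 0.0483]
ee_rot: [[0.072, 0.997, 0.009], [0.997, -0.072, -0.001], [-0.0, 0.009, -1.0]]
ft_force: [6.5, 0.9, 4.1]
finger_gap: 0.0154
```

Request:
{"api": "jog_arm", "payload": {
  "plan": [
    [[0,0,0],0],
    [[0,0,0],0],
    [[0,0,0],0]
  ],
  "gripper": 0.6
}}

```text
time: 14.92
ee_pos: [0.5777, -0.0529, 0.0458]
ee_rot: [[0.072, 0.997, -0.002], [0.997, -0.072, 0.0], [0.0, -0.002, -1.0]]
ft_force: [-0.2, 0.8, 0.0]
finger_gap: 0.0512
```

Request:
{"api": "jog_arm", "payload": {
  "plan": [
    [[0,0,0.04],0],
    [[0,0,0.08],0],
    [[-0.03,0,0.13],0],
    [[-0.07,0,0.17],0],
    [[-0.12,0,0.2],0]
  ]
}}

```text
time: 15.55
ee_pos: [0.4584, -0.0531, 0.2478]
ee_rot: [[0.072, 0.997, 0.002], [0.997, -0.072, -0.001], [-0.0, 0.002, -1.0]]
ft_force: [-0.1, -0.1, 0.3]
finger_gap: 0.051
```

Request:
{"api": "jog_arm", "payload": {
  "plan": [
    [[-0.02,0.05,0],0],
    [[-0.02,0.1,0],0],
    [[-0.02,0.15,0],0],
    [[-0.02,0.2,0],0],
    [[-0.02,0.25,0],0]
  ]
}}

```text
time: 16.18
ee_pos: [0.4381, 0.1983, 0.2461]
ee_rot: [[0.072, 0.997, -0.001], [0.997, -0.072, -0.001], [-0.001, -0.001, -1.0]]
ft_force: [1.1, 0.7, 0.2]
finger_gap: 0.051
```

Run:
```python
from h import *
s=read_state(); print(s['time'],s['ee_pos'],s['finger_gap'],s['ft_force'])
d=grab('top','t9');f=grab('side','s9')
w=cv2.cvtColor(d['image'],cv2.COLOR_RGB2BGR)[140:305,225:445]; sd=cv2.cvtColor(f['image'],cv2.COLOR_RGB2BGR)[195:330,280:460]
cv2.imwrite('pics/m9.png',np.hstack([cv2.resize(w,(400,300),interpolation=2),cv2.resize(sd,(400,300),interpolation=2)]))
```

```text
16.175 [0.43812642 0.19831578 0.24611354] 0.05104504518914584 [1.10093836 0.71515541 0.22588837]
```

The picture limit is reached, so the last checks are numeric: parts, handle and bystander regions against the earlier images.

Run:
```python
from h import *
L=lambda n:dict(np.load(f'pics/{n}.npz'))
g=lambda d:cv2.cvtColor(d['image'],cv2.COLOR_RGB2GRAY)
def match(A,B,box):
    x0,y0,x1,y1=box; r=cv2.matchTemplate(g(B)[y0-15:y1+15,x0-15:x1+15],g(A)[y0:y1,x0:x1],cv2.TM_CCOEFF_NORMED); _,m,_,p=cv2.minMaxLoc(r); return round(m,3),(p[0]-15,p[1]-15)
s0,s5,s8,s9,t0,t9=map(L,('side','s5','s8','s9','top','t9'))
for n,A,B,b in (('socket side',s0,s9,(288,245,308,268)),('spanner side',s0,s9,(315,332,425,365)),('bigring side',s0,s9,(322,183,375,210)),('spanner top',t0,t9,(433,192,460,278)),
 ('retainer near part side',s5,s9,(362,290,420,308)),('cover near part side',s8,s9,(358,210,376,236))): print(n,match(A,B,b))
for n,d in(('top',t9),('side',s9)):
    m=(d['image'].max(2)<45).astype(np.uint8); k,l,st,c=cv2.connectedComponentsWithStats(m)
    h=proj(d,[.5835,-.0533,.0525]); print(n,'exp handle',np.round(h),[(np.round(c[i],1),st[i,4]) for i in range(1,k) if st[i,4]>15 and np.hypot(*(c[i]-h))<40])
```

```text
socket side (0.991, (0, 0))
spanner side (0.985, (0, 0))
bigring side (0.699, (0, 0))
spanner top (0.997, (0, 0))
retainer near part side (0.756, (0, 0))
cover near part side (0.417, (0, 0))
top exp handle [333. 199.] [(array([331.3, 199.5]), np.int32(63))]
side exp handle [376. 244.] [(array([376.5, 244.8]), np.int32(117))]
```

```bash
python3 -c "
from cell import workorder; print(workorder.close_job())"
```

```text
the job is handed in; nothing more can be done
None
```

I slid the retainer into the round cavity and the cover frame into the oblong one, pulled the locking bar to its stop, and handed the job in at about 16 s of the 69 s allowed. No verdict was reported.

**What the checks showed**
- **Retainer:** before the bar was pulled, its top was at 27.8 mm against 28 mm expected. It was level within 0.007 rad and within about 1 mm of the cavity centre.
- **Cover:** before the bar was pulled, its top was at 27.4 mm, tilted under 0.01 rad. It was about 2 to 3 mm from the cavity centre, inside the 5 mm limit.
- **Locking bar:** it ran freely for 84 mm and then hit a firm stop at about 14 N. I took this as its 90 mm end stop, since a raised part would have blocked it within the first 25 mm or so. The bar's start offset was never measured directly. After release, the handle was still there in both cameras.
- **Socket and spanner:** neither had moved at all.

**Weaker or missing checks**
- **Picture limit:** I had used all 12 pictures, so I could not look at the final scene and relied on numeric comparisons of the images.
- **Big ring:** it matched at zero shift but only weakly (0.70). The arm probably hid part of it or shaded it.
- **Parts after the bar pull:** the comparisons also gave zero shift but were weak (0.76 for the retainer, 0.42 for the cover). The bar and shadows are the likely cause, so I did not reconfirm both parts after the bar was pulled.

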